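# Load the tray carrier under the sealing bar

## Task

Load the tray sealer with the one-compartment carrier, the one with the green handle: slide it, far end first, in under the red sealing bar between the guide rails until it is fully home against the white housing, lying flat on the sealer's bed, and let go of it. Leave the blue-handled carrier where it lies.

Things in the scene. Friction and masses are not known exactly. Their poses are not given: they have to be found in the camera images.
- green_carrier_handle (a point): GREEN carrier (the one to load): plate 190 long (x) x 140 wide x 12 mm thick, aluminium with a black single tray well, flat on the counter, loose, 0.25-0.4 kg. The green handle: upright block on the plate, 14 thick (x) x 60 wide (y) x 50 mm tall. This point: the handle's centre, 37 mm above the plate's underside; the plate reaches 170 mm ahead of it (+x, the end that goes in first; centre of mass about 55 ahead), 20 behind. z up.
- blue_carrier_handle (a point): BLUE carrier (leave alone): plate 190 long (x) x 140 wide x 12 mm thick, aluminium with a black tray well in two halves, flat on the counter, loose, 0.25-0.4 kg. The blue handle: upright block on the plate, 14 thick (x) x 60 wide (y) x 50 mm tall. This point: the handle's centre, 37 mm above the plate's underside; the plate reaches 170 mm ahead of it (+x, the end that goes in first; centre of mass about 55 ahead), 20 behind. z up.
- sealer_home (a point): Fixed tray sealer (white bed, red bar, white housing): where the handle's centre is when the carrier lies on the bed fully home, 47 mm above the counter. x: slide-in direction, y: left, z: up. Bed top 10 mm above the counter, 250 wide, begins 45 mm before this point. Housing's face, the rigid stop for the leading edge: x +170 mm; housing top 95, film roll top 160 mm above the counter.
- sealer_bar (a point): Middle of the fixed red bar's underside, 38 mm above the counter and 28 above the bed; axes as sealer_home, which is 115.5 mm before it. Bar 45 mm deep (x +-22.5), 240 wide, top 63 mm above the counter, on posts 95 mm either side. Guide rails 16 mm high, 165 mm apart, run from x -60 mm to the housing; flared lead-ins (mouth about 205 mm wide) start at x -102 mm.
Mind the look-alikes: they are no part of the job. What is shaped like the part that bears green_carrier_handle but orange is not meant.

How it is judged (in metres and radians):
At the end, for the whole second after the job is handed in: The green-handled carrier lies at rest, flat on the sealer's bed (handle within 6 mm of its home height, tilted under 4 degrees) under the red bar, its leading edge within 12 mm of the housing, within 20 mm of the middle and 10 degrees of straight. The blue carrier is where it was (within 30 mm) (x of green_carrier_handle in the frame of sealer_home between -0.012 and 0.012 m and y of green_carrier_handle in the frame of sealer_home between -0.02 and 0.02 m and z of green_carrier_handle in the frame of sealer_home between -0.006 and 0.006 m and angle between the x axis of green_carrier_handle and the x axis of sealer_home, either way round below 0.175 rad and angle between green_carrier_handle's own z axis and vertical below 0.07 rad and linear speed of green_carrier below 0.01 m/s); the robot touches nothing.
It fails at once if the blue-handled carrier is moved by more than 30 mm (distance of blue_carrier_handle from where it was at the start of the episode above 0.03 m).
It also fails if it takes over 38 s, if anything falls off the work surface, if the arm or the gripper's body presses on something with over 40 N, if the wrist force passes 120 N, or if a joint passes its speed limit or range.

## Robot

A 6-joint arm with a two-finger parallel gripper is mounted at the origin on the work surface. World frame = base frame: x ahead of the robot, y to its left, z up, the work surface at z = 0. Lengths are in mm, angles in rad, forces in N, time in s.
With the tool pointing down it reaches from about 350 to 875 mm from the base axis. Payload 4.2 kg.
Tool frame: the origin (TCP) lies at the very end of the fingers, on their centre line; the grasp point (between the pads) lies 19 mm behind it; z points along the fingers, y is the direction in which the jaws open and shut (so a half turn about z gives the same grasp; the last joint's range is limited). The gripper opens to 85 mm and grips with 20 to 120 N. Pads are 22 mm wide; open, the fingers measure 114 mm over their backs; the gripper's body (76 mm by 85 mm) begins 54 mm behind the grasp point. The pads swing forward as they close: fully open they stand 13 mm farther back than shut.
Start: joints at [1.485, 0.385, 0.008, 0, -1.194, -0.259], TCP at [211.222, 588.204, 231.312] pointing down, gripper open.
Joint ranges: [-3.14, 3.14], [-1.21, 2.06], [-1.07, 1.41], [-3.16, 2.05], [-2.99, -0.16], [-3.1, 3.1]. Speed limits (rad/s): [2.79, 2.79, 3.14, 3.14, 3.14, 3.14].

## Interface

Orientations are given as a unit quaternion [x, y, z, w].
In Python, from bench import arm gives the robot as it stands.
- The arm moves only by the tool apply_moves, never from a script. Its argument "plan" is one flat list of numbers, 5 for each row, row after row: the gripper's target within -1 to 1 (shut at 1, half-way at 0, fully open at -1), then the shift along the world's x, y, z in m, then the turn about the world's z in degrees. A call has 1 to 8 rows; each row is the pose to reach, as a shift and turn from the pose commanded when the call began; what a row does not reach only later rows make up. A row lasts 1/12 s, in which the tool goes at most 41.7 mm and 7.16 degrees, less where a joint would pass 70% of its speed; a pose out of reach is approached as far as the arm can. A call with a gripper value outside its range is refused whole. The fingers move at their own pace and stop on an object; the grip force is fixed at half the most. Time passes only in rows, so rows that repeat a pose let the fingers close. It gives the time, the measured TCP pose, the force and the opening at its end, in the units of the state.
- arm.read_state(): the state, without advancing time (a new reading comes with each control period).
- arm.get_image(name): name is "scene" or "top" or "wrist"; returns a dict with "color" (400x640x3 uint8, red, green, blue), "range_z" (400x640 float32, mm along the optical axis (not along the pixel's ray), 0 where there is no reading), "camera_matrix" (3x3 intrinsics, pixels), "camera_from_world" (4x4, takes a point from world to camera coordinates); the wrist camera has in their place "mount" (4x4, takes a point from camera to tool coordinates, whose origin is the TCP and whose axes are the flange's). Camera axes: x right, y down, z forward; pixel columns grow to the right and rows downward; lengths in mm; the calibration is good to about 2 mm. A picture is of the moment at which its call begins: read the wrist's pose just before it.
- arm.job_done(): hands the job in, once; it reports no verdict.
The state is a dict: "clock": time; "joints": joint angles; "joint_vel": joint speeds; "joint_efforts": joint torques, N m; "position": TCP position; "ee_rot": TCP orientation; "contact_force": force on the tool from outside, world axes, zero at the start; "wrist_torque": the same for the moment, N m; "gripper_width": finger opening in mm.
Only numpy, scipy, OpenCV 4.12 (cv2) and the standard library are available. Lean on these libraries where they do the work, as an engineer would, in place of code of your own. Each camera call takes 0.05 s, during which the arm holds its last target.

## Working session

There is one attempt and no reset: what is moved stays moved. The work goes in short steps, Python scripts to look and compute and a tool call to move; the robot and the scene stay as the last step left them, time stands still between calls to the robot, and variables do not carry over. Pictures are saved under pics/ and viewed, and the job is handed in when it is done.

Besides the shell and the picture viewer there is one more tool, called by a JSON object that holds its "api" and its "payload". apply_moves: Moves the arm, as the interface text tells. Its arguments: {"type":"object","properties":{"plan":{"type":"array","items":{"type":"number"}}},"required":["plan"]}

```bash
mkdir -p pics; cat > h.py <<'E'
import numpy as np, cv2
from bench import arm
def grab(n,tag):
    im=arm.get_image(n); cv2.imwrite(f'pics/{tag}.png',im['color'][:,:,::-1]); np.savez(f'{tag}.npz',**im); return im
def world(im,u,v,z=None):
    # pixel -> world by range if z None, else plane
    K=im['camera_matrix'];T=np.linalg.inv(im['camera_from_world'])
    r=np.linalg.inv(K)@np.array([u,v,1.0])
    if z is None: p=r*im['range_z'][int(v),int(u)]; return T[:3,:3]@p+T[:3,3]
    d=T[:3,:3]@r; return T[:3,3]+d*((z-T[2,3])/d[2])
E
python3 - <<'E'
from h import *
s=arm.read_state()
print({k:np.round(v,3).tolist() for k,v in s.items()})
for n in ['scene','top','wrist']: grab(n,n+'0')
E
```

```text
{'clock': 0.0, 'joints': [1.485, 0.386, 0.007, -0.001, -1.194, -0.259], 'joint_vel': [-0.0, -0.0, 0.001, -0.0, -0.001, 0.001], 'joint_efforts': [0.001, -39.228, 18.84, 4.186, -0.005, -0.0], 'position': [211.034, 587.658, 230.217], 'ee_rot': [0.985, -0.172, -0.0, 0.001], 'contact_force': [1.034, 0.262, 0.048], 'wrist_torque': [-0.017, 0.03, 0.037], 'gripper_width': 85.247}
```

View pics/scene0.png

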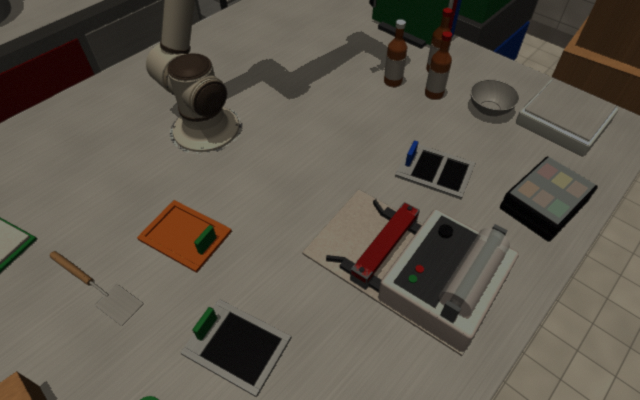

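View pics/top0.png

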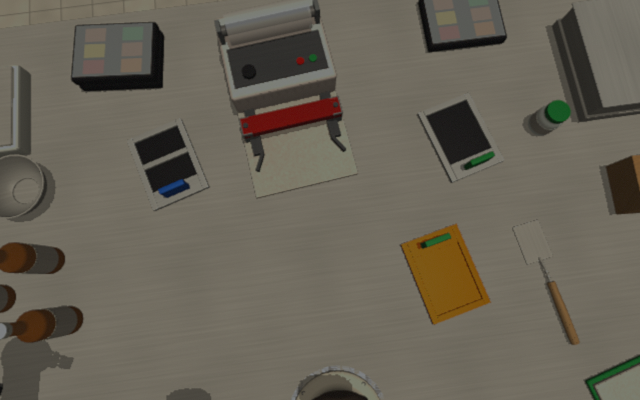

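View pics/wrist0.png

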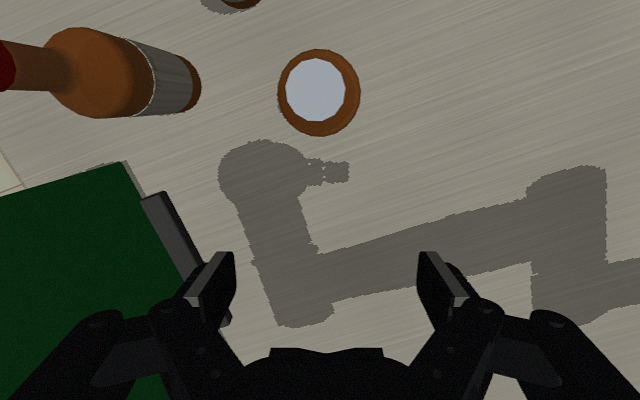

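Candidates in the top view:
- The aluminium carrier with a single black well and a green handle at (480,160). This one matches the description.
- The orange plate with a green handle at (437,240). It's a decoy.
- The blue carrier at (173,187), which has two wells.
- A green-capped jar at (556,112).

I'll take a close crop to check the choice, then measure.

```bash
python3 - <<'E'
from h import *
im=dict(np.load('top0.npz')); c=im['color'][:,:,::-1]
cv2.imwrite('pics/crop1.png',np.hstack([cv2.resize(c[80:200,390:520],None,fx=3,fy=3,interpolation=2),cv2.resize(c[80:200,215:365],None,fx=2.7,fy=3,interpolation=2)]))
T=np.linalg.inv(im['camera_from_world']); print('cam',T[:3,3].round(1), im['camera_matrix'].round(1).tolist())
hsv=cv2.cvtColor(np.ascontiguousarray(c),cv2.COLOR_BGR2HSV)
def comps(m,name,z):
    n,l,st,ce=cv2.connectedComponentsWithStats(m.astype(np.uint8))
    for i in range(1,n):
        if st[i,4]>60:
            ys,xs=np.where(l==i)
            P=np.array([world(im,u,v) for u,v in zip(xs,ys) if im['range_z'][v,u]>0])
            print(name,st[i].tolist(),ce[i].round(1),'range med',np.median(P,0).round(1),'zmax',np.percentile(P[:,2],95).round(1))
            top=P[P[:,2]>np.percentile(P[:,2],95)-8]
            q=cv2.minAreaRect(top[:,:2].astype(np.float32)); print('   top rect',np.round(q[0],1),np.round(q[1],1),round(q[2],1), 'mean z',top[:,2].mean().round(1))
H,S,V=hsv[...,0],hsv[...,1],hsv[...,2]
comps((H>50)&(H<80)&(S>120)&(V>40),'green',62)
comps((H>105)&(H<130)&(S>120)&(V>40),'blue',62)
comps(((H<6)|(H>174))&(S>170)&(V>60),'red',63)
E
```

```text
cam [2.945e+02 2.000e-01 9.934e+02] [[423.7, 0.0, 317.8], [0.0, 423.7, 191.8], [0.0, 0.0, 1.0]]
green [547, 101, 23, 21, 381] [558.2 110.8] range med [ 590.3 -590.2   91.4] zmax 94.2
   top rect [ 591.2 -590.8] [48.5 50.6] 35.9 mean z 91.4
green [470, 152, 24, 14, 139] [481.6 158.6] range med [ 510.9 -407.6   62.9] zmax 65.8
   top rect [ 512.1 -407.7] [10.9 57.8] 14.5 mean z 63.1
green [425, 234, 26, 13, 134] [437.  239.8] range med [ 343.9 -269.4   63. ] zmax 65.6
   top rect [ 344.1 -270.8] [11.1 57.5] 12.1 mean z 63.0
green [587, 356, 53, 44, 386] [610.2 374.2] range med [  10.8 -595.2   13.2] zmax 16.5
   top rect [  12.4 -606. ] [ 39.8 139. ] 28.5 mean z 13.2
blue [158, 179, 31, 18, 306] [173.1 187.7] range med [544.5 298.4  59.8] zmax 65.4
   top rect [547.3 299.5] [14.4 58. ] 16.3 mean z 62.7
red [241, 98, 100, 36, 1622] [290.1 115.8] range med [674.7  12.3  64.1] zmax 66.8
   top rect [675.1  11.3] [ 44.5 231.3] 6.0 mean z 64.1
```

View pics/crop1.png

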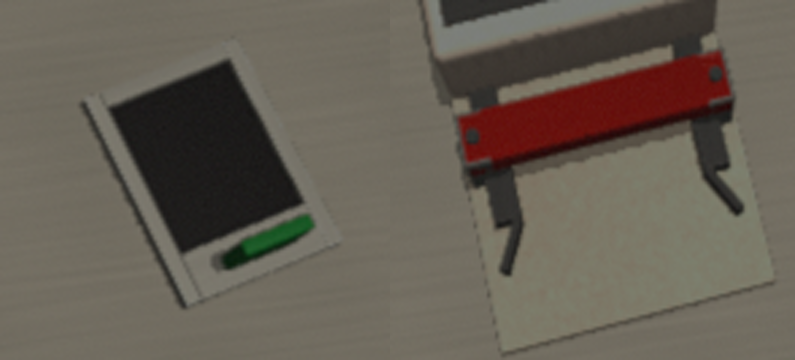

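The crop confirms the choice. The left part shows one black well and a green handle on an aluminium plate, with the handle nearest the robot. The right part shows the red bar and the flared rails, opening towards the robot. Next I'll measure the yaws accurately.

```bash
python3 - <<'E'
from h import *
im=dict(np.load('top0.npz')); c=np.ascontiguousarray(im['color'][:,:,::-1])
hsv=cv2.cvtColor(c,cv2.COLOR_BGR2HSV);H,S,V=[hsv[...,i].astype(int) for i in range(3)]
def rect(m,name,z):
    cs,_=cv2.findContours(m.astype(np.uint8)*255,cv2.RETR_EXTERNAL,cv2.CHAIN_APPROX_NONE)
    for k in cs:
        if cv2.contourArea(k)<60: continue
        P=np.array([world(im,u,v,z)[:2] for u,v in k[:,0]],np.float32)
        q=cv2.minAreaRect(P); print(name,k[:,0].mean(0).round(),np.round(q[0],1),np.round(q[1],1),round(q[2],1),'pca',end=' ')
        M=np.array([world(im,u,v,z)[:2] for v,u in np.argwhere(cv2.drawContours(np.zeros(m.shape,np.uint8),[k],-1,1,-1))])
        w,vv=np.linalg.eigh(np.cov(M.T)); print(M.mean(0).round(1),np.degrees(np.arctan2(*vv[:,1][::-1])).round(1))
roi=np.zeros(V.shape,bool); roi[80:200,410:510]=1
rect((H>50)&(H<80)&(S>120)&(V>40)&roi,'green',62)
rect((H>105)&(H<130)&(S>120)&(V>40),'blue',62)
rect(((H<6)|(H>174))&(S>170)&(V>60),'bar',63)
rect((V<60)&roi,'well',12)
b=np.zeros(V.shape,bool); b[60:215,120:220]=1
rect((V<60)&b,'bluewell',12)
# corners: bed near edge
for n,u,v,z in [('bedL',258,194,10),('bedR',356,173,10),('mouthL',260,169,26),('mouthR',344,149,26),
 ('railL',263,150,26),('railR',335,134,26),('c_bl',456,179,12),('c_br',502,156,12),('c_tl',418,112,12),('c_tr',467,94,12)]:
    print(n,world(im,u,v,z).round(1), world(im,u,v).round(1))
E
```

```text
green [482. 159.] [ 511.2 -408.3] [13.2 58.3] 14.6 pca [ 511.2 -407.1] 105.6
blue [173. 188.] [542.1 295.3] [27.  64.8] 16.2 pca [542.3 295. ] 100.4
bar [290. 116.] [675.4  11.3] [ 44.  231.4] 5.8 pca [675.1  12.1] 95.8
well [458. 132.] [ 598.8 -387.3] [133.  109.9] 14.6 pca [ 597.9 -387.1] -165.5
bluewell [176. 190.] [547.9 304.7] [20.1 63.6] 24.2 pca [548.8 303.7] 106.6
bluewell [170. 172.] [595.9 314.5] [ 59.1 109.9] 16.3 pca [596.6 314.7] 105.8
bluewell [160. 145.] [667.  335.3] [ 58.7 109.9] 16.3 pca [666.9 335.5] 106.4
bluewell [144.  77.] [858. 369.] [106.9  77.2] 84.6 pca [847.  362.4] 103.2
bedL [512.5 113.3  10. ] [512.1 113.   12. ]
bedR [ 530.5 -124.7   10. ] [ 530.8 -124.8    8.7]
mouthL [568.1 100.   26. ] [572.4 101.6  11. ]
mouthR [ 588.9 -103.7   26. ] [ 588.3 -103.5   27.9]
railL [613.6  87.7  26. ] [617.3  88.7  14.7]
railR [629.1 -88.1  26. ] [628.2 -87.8  28.5]
c_bl [ 482.  -357.7   12. ] [ 481.7 -357.2   13.3]
c_br [ 522.2 -479.1   12. ] [ 524.9 -484.7    0.6]
c_tl [ 661.5 -300.1   12. ] [ 660.9 -299.6   13.7]
c_tr [ 691.1 -429.6   12. ] [ 690.5 -429.    13.4]
```

{"api": "apply_moves", "payload": {"plan": [-1, 0, 0, 0.04, 0, -1, 0, 0, 0.08, 0, -1, 0, 0, 0.1, 0, -1, 0.02, -0.035, 0.1, -7, -1, 0.04, -0.07, 0.1, -14, -1, 0.06, -0.105, 0.1, -21, -1, 0.08, -0.14, 0.1, -28, -1, 0.1, -0.175, 0.1, -35]}}

```text
clock: 0.82
position: [311.6, 411.3, 331.1]
ee_rot: [0.887, -0.462, -0.0, 0.0]
contact_force: [0.9, 1.3, 0.6]
gripper_width: 84.8
```

{"api": "apply_moves", "payload": {"plan": [-1, 0.015, -0.035, 0, -4, -1, 0.03, -0.07, 0, -8, -1, 0.045, -0.105, 0, -12, -1, 0.06, -0.14, 0, -16, -1, 0.075, -0.175, 0, -20, -1, 0.09, -0.21, 0, -24, -1, 0.1, -0.245, 0, -28, -1, 0.11, -0.28, 0, -29]}}

```text
clock: 1.48
position: [421.2, 131.3, 331.2]
ee_rot: [0.744, -0.668, -0.0, 0.0]
contact_force: [0.9, 0.1, 0.1]
gripper_width: 85.4
```

{"api": "apply_moves", "payload": {"plan": [-1, 0, -0.035, 0, 0, -1, 0, -0.07, 0, 0, -1, 0, -0.105, 0, 0, -1, 0, -0.133, 0, 0, -1, 0, -0.133, 0, 0, -1, 0, -0.133, 0, 0, -1, 0, -0.133, 0, 0]}}

```text
clock: 2.07
position: [421.1, 0.2, 331.2]
ee_rot: [0.744, -0.668, -0.0, 0.0]
contact_force: [-0.3, 0.4, -1.1]
gripper_width: 85.4
```

```bash
cat >> h.py <<'E'
from scipy.spatial.transform import Rotation as R
def wrist(tag):
    s=arm.read_state(); im=grab('wrist',tag)
    W=np.eye(4); W[:3,:3]=R.from_quat(s['ee_rot']).as_matrix(); W[:3,3]=s['position']
    im['camera_from_world']=np.linalg.inv(W@im['mount']); np.savez(f'{tag}.npz',**im); return s,im
E
python3 - <<'E'
from h import *
s,im=wrist('w1'); print(s['clock'],s['position'],s['ee_rot'],s['joints'],s['contact_force']); print(im['mount'].round(2))
E
```

```text
2.0667 [4.21113972e+02 2.34759696e-01 3.31170351e+02] [ 7.44385590e-01 -6.67750005e-01 -1.52798436e-04  6.21572621e-07] [ 3.89570641e-01 -3.71551462e-02 -2.67240321e-01 -2.82051537e-04
 -1.34084522e+00 -2.81074137e-01] [-0.3461714   0.40789113 -1.12135776]
[[   0.     -0.96   -0.3    75.66]
 [   1.      0.     -0.      0.36]
 [   0.     -0.3     0.96 -142.13]
 [   0.      0.      0.      1.  ]]
```

View pics/w1.png

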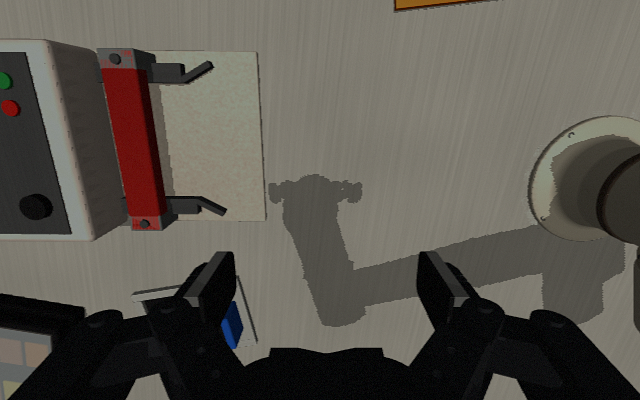

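The wrist view shows the bed's near corners at about (257,52) and (265,220), the red bar running from (118,60) to (148,225), and the flare tips at (212,65) and (225,212).

```bash
python3 - <<'E'
from h import *
im=dict(np.load('w1.npz')); c=np.ascontiguousarray(im['color'][:,:,::-1])
hsv=cv2.cvtColor(c,cv2.COLOR_BGR2HSV);H,S,V=[hsv[...,i].astype(int) for i in range(3)]
m=((H<6)|(H>174))&(S>150)&(V>40); m[:, :90]=0
ys,xs=np.where(m); P=np.array([world(im,u,v) for u,v in zip(xs,ys)])
t=P[P[:,2]>58]; print('z med',np.median(t[:,2])); q=cv2.minAreaRect(t[:,:2].astype(np.float32)); print('bar',q)
w,v=np.linalg.eigh(np.cov(t[:,:2].T)); print(t.mean(0),np.degrees(np.arctan2(*v[:,1][::-1])))
# bar top incl. grey caps: all points with z 58..70 near bar
vv,uu=np.mgrid[0:260,60:300]; A=np.array([world(im,u,v) for u,v in zip(uu.ravel(),vv.ravel()) if im['range_z'][v,u]>0])
k=A[(A[:,2]>58)&(A[:,2]<70)&(A[:,0]>630)&(A[:,0]<720)]; print('barall',cv2.minAreaRect(k[:,:2].astype(np.float32)))
k=A[(A[:,2]>85)&(A[:,2]<105)]; print('housing minx',np.percentile(k[:,0],[0.5,2,5]))
# housing edge per y
for y in (-80,-40,0,40,80):
    s=k[abs(k[:,1]-y)<4]; 
    if len(s): print('  hous y',y,s[:,0].min())
k=A[(A[:,2]>20)&(A[:,2]<32)&(A[:,0]<650)&(A[:,0]>540)];
for sgn in (1,-1):
    s=k[k[:,1]*sgn>40]; print('rail',sgn,'n',len(s),'minx pt',s[s[:,0].argmin()]); 
    r=s[(s[:,0]>620)]; print('   straight mean',r.mean(0) if len(r) else None)
for u,v in [(257,52),(265,220)]: print('bed',world(im,u,v,10),world(im,u-4,v))
# bed near edge line fit by gradient
g=cv2.GaussianBlur(c,(5,5),0)[...,1].astype(float); pts=[]
for r in range(65,210,3):
    d=np.diff(g[r,245:280]); j=d.argmin(); pts.append(world(im,245+j+.5,r,10)[:2])
pts=np.array(pts,np.float32); l=cv2.fitLine(pts,cv2.DIST_HUBER,0,.01,.01).ravel(); print('bed edge',l, np.degrees(np.arctan2(l[0],-l[1])))
E
```

```text
z med 62.614335271764844
bar ((614.086181640625, -36.8204345703125), (324.8834533691406, 193.2830047607422), 42.41947937011719)
[675.47766384   8.49328108  64.17643954] 94.65573400003866
barall ((689.4332885742188, 11.935516357421875), (76.41813659667969, 240.41529846191406), 3.77837872505188)
housing minx [721.28983195 722.74707965 724.59422274]
  hous y -40 736.8322644741759
  hous y 0 733.1276608908308
  hous y 40 729.318283582094
  hous y 80 725.2162225978755
rail 1 n 675 minx pt [567.50224207 103.80540164  22.91432186]
   straight mean [635.6430338  102.7829415   25.70972739]
rail -1 n 607 minx pt [ 588.21760623 -101.89335236   24.63719777]
   straight mean [636.67725475 -87.5928825   25.50709606]
bed [ 529.61267348 -127.57242303   10.        ] [ 535.20239978 -127.0564958     9.29614723]
bed [506.10915678 117.12683267  10.        ] [512.68966628 118.34017356   8.76363958]
bed edge [ 9.8177768e-02 -9.9516886e-01  5.1934619e+02 -4.0769844e+00] 5.634248
```

Sealer yaw is about 5.6°, with home at about (562,0). Now I'll go over the green carrier.

{"api": "apply_moves", "payload": {"plan": [-1, 0.01, -0.04, 0, 1, -1, 0.02, -0.08, 0, 2, -1, 0.03, -0.12, 0, 3, -1, 0.04, -0.16, 0, 4, -1, 0.05, -0.2, 0, 5, -1, 0.06, -0.24, 0, 6, -1, 0.07, -0.28, 0, 7, -1, 0.08, -0.32, 0, 8]}}

```text
clock: 2.78
position: [502.3, -320.6, 330.9]
ee_rot: [0.79, -0.613, -0.0, -0.0]
contact_force: [1.3, 1.6, 0.6]
gripper_width: 85.2
```

{"api": "apply_moves", "payload": {"plan": [-1, 0, -0.03, -0.02, 0.8, -1, 0.01, -0.06, -0.05, 0.8, -1, 0.01, -0.088, -0.08, 0.8, -1, 0.01, -0.088, -0.11, 0.8, -1, 0.01, -0.088, -0.13, 0.8, -1, 0.01, -0.088, -0.13, 0.8, -1, 0.01, -0.088, -0.13, 0.8]}}

```text
clock: 3.37
position: [511.8, -406.9, 200.2]
ee_rot: [0.794, -0.608, -0.001, 0.001]
contact_force: [-0.1, 0.1, 1.3]
gripper_width: 85.0
```

```bash
python3 - <<'E'
from h import *
s,im=wrist('w2'); print(s['clock'],s['position'],s['ee_rot'],s['joints'].round(3),s['contact_force'])
c=np.ascontiguousarray(im['color'][:,:,::-1])
hsv=cv2.cvtColor(c,cv2.COLOR_BGR2HSV);H,S,V=[hsv[...,i].astype(int) for i in range(3)]
m=(H>45)&(H<85)&(S>100)&(V>30)
n,l,st,ce=cv2.connectedComponentsWithStats(m.astype(np.uint8))
for i in range(1,n):
    if st[i,4]<200: continue
    ys,xs=np.where(l==i); P=np.array([world(im,u,v) for u,v in zip(xs,ys)])
    t=P[P[:,2]>56]; 
    if len(t)<20: continue
    print(ce[i],st[i,4],cv2.minAreaRect(t[:,:2].astype(np.float32)),t.mean(0))
E
```

```text
3.3667 [ 511.77157886 -406.92286746  200.1857976 ] [ 7.94171570e-01 -6.07691821e-01 -1.35075309e-03  5.86655237e-04] [-4.250e-01  4.560e-01  4.100e-02  1.000e-03 -1.159e+00  6.890e-01] [-0.07803052  0.08727258  1.25176705]
[322.54946237 176.89784946] 930 ((521.0405883789062, -430.55682373046875), (12.517638206481934, 101.13304138183594), 15.322859764099121) [ 515.57457664 -411.21279251   62.5014522 ]
```

View pics/w2.png

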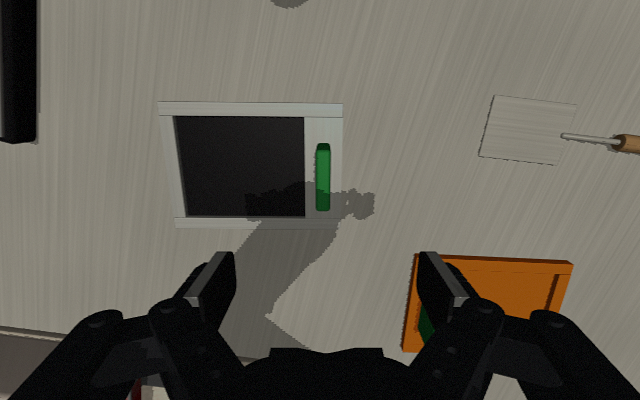

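The picture shows the green handle at (323,177), the single well to its left, and the orange decoy at bottom right. I'll cast the handle's top face onto z=62.

```bash
python3 - <<'E'
from h import *
im=dict(np.load('w2.npz')); c=np.ascontiguousarray(im['color'][:,:,::-1])
hsv=cv2.cvtColor(c,cv2.COLOR_BGR2HSV);H,S,V=[hsv[...,i].astype(int) for i in range(3)]
m=(H>45)&(H<85)&(S>100)&(V>30); m[:130]=0; m[230:]=0
print(V[140:216:4,323])
for name,mm in (('all',m),('bright',m&(V>70))):
    ys,xs=np.where(mm); P=np.array([world(im,u,v,62)[:2] for u,v in zip(xs,ys)],np.float32)
    print(name,len(xs),xs.min(),xs.max(),ys.min(),ys.max(),cv2.minAreaRect(P))
# well & plate
w=(V<45); w[:112]=0;w[220:]=0;w[:,:170]=0;w[:,305:]=0
for n,u,v in (('tl',158,102),('tr',343,103),('bl',176,228),('br',340,222)): print(n,world(im,u,v,12).round(1),world(im,u+(4 if n[1]=='l' else -4),v+(3 if n[0]=='t' else -3)).round(1))
E
```

```text
[151  40  41 104 107 108 106 108 108 106 106 106 106  88  67  67  66  66
  97]
all 930 316 329 143 210 ((516.1720581054688, -413.15081787109375), (12.421736717224121, 63.765419006347656), 15.160513877868652)
bright 556 316 329 150 193 ((517.5694580078125, -418.3115234375), (12.163541793823242, 40.533424377441406), 15.369109153747559)
tl [ 695.1 -433.7   12. ] [ 691.3 -431.7   11. ]
tr [ 513.4 -482.1   12. ] [ 516.5 -478.2   11.7]
bl [ 660.3 -299.8   12. ] [ 656.4 -304.5   11.7]
br [ 480.5 -356.1   12. ] [ 485.7 -357.9   10.4]
```

{"api": "apply_moves", "payload": {"plan": [-1, 0.002, -0.003, -0.03, 0, -1, 0.002, -0.003, -0.06, 0, -1, 0.002, -0.003, -0.09, 0, -1, 0.002, -0.003, -0.12, 0, -1, 0.002, -0.003, -0.145, 0, -1, 0.002, -0.003, -0.165, 0, -1, 0.002, -0.003, -0.176, 0, -1, 0.002, -0.003, -0.176, 0]}}

```text
clock: 4.08
position: [513.6, -410.1, 24.6]
ee_rot: [0.794, -0.608, -0.001, 0.0]
contact_force: [0.2, 0.2, -0.9]
gripper_width: 85.8
```

{"api": "apply_moves", "payload": {"plan": [1, 0, 0, 0, 0, 1, 0, 0, 0, 0, 1, 0, 0, 0, 0, 1, 0, 0, 0, 0, 1, 0, 0, 0, 0, 1, 0, 0, 0, 0, 1, 0, 0, 0, 0, 1, 0, 0, 0, 0]}}

```text
clock: 4.75
position: [514.2, -411.2, 26.4]
ee_rot: [0.794, -0.608, 0.001, -0.0]
contact_force: [1.4, 0.5, 4.2]
gripper_width: 13.1
```

{"api": "apply_moves", "payload": {"plan": [1, 0, 0, 0.01, 0, 1, 0, 0, 0.02, 0, 1, 0, 0, 0.035, 0, 1, 0, 0, 0.05, 0, 1, 0, 0, 0.06, 0, 1, 0, 0, 0.06, 0, 1, 0, 0, 0.06, 0]}}

```text
clock: 5.33
position: [513.0, -410.6, 85.6]
ee_rot: [0.793, -0.609, 0.0, -0.0]
contact_force: [0.8, 0.4, -4.1]
gripper_width: 13.4
```

```bash
python3 - <<'E'
from h import *
s,im=wrist('w3'); print(s['clock'],s['position'],s['ee_rot'],s['joints'].round(3),s['contact_force'],s['wrist_torque'],s['gripper_width'])
grab('scene','s3')
E
```

```text
5.3333 [ 512.98069067 -410.64038738   85.56316657] [ 7.93474334e-01 -6.08603675e-01  3.45922754e-05 -2.14748906e-04] [-0.43   0.563 -0.086 -0.001 -0.921  0.692] [ 0.75618547  0.42229702 -4.12373255] [-0.04129421  0.25825296  0.00212908] 13.370398002699236
```

View pics/w3.png

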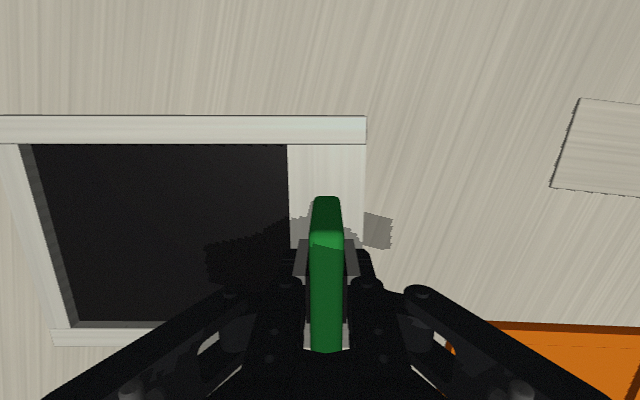

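View pics/s3.png

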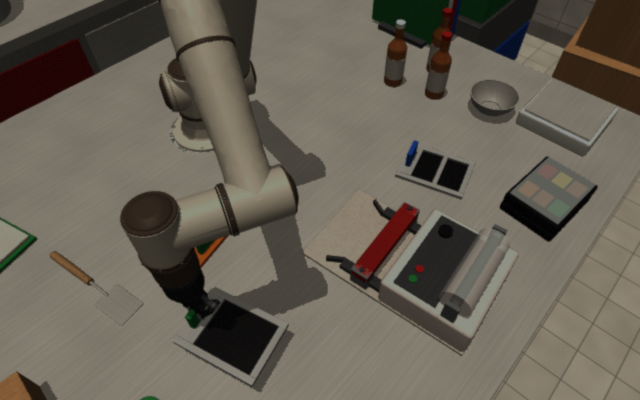

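The carrier is held: the handle is between the pads at (325,270) and the plate is clear of the counter. I'll check its pitch and pose in the hand.

```bash
cat > pose.py <<'E'
from h import *
def plate(im):
    c=np.ascontiguousarray(im['color'][:,:,::-1]).astype(int)
    rng=im['range_z']; K=im['camera_matrix'];T=np.linalg.inv(im['camera_from_world'])
    v,u=np.mgrid[0:400,0:640]; p=np.stack([(u-K[0,2])/K[0,0]*rng,(v-K[1,2])/K[1,1]*rng,rng],-1)
    return p@T[:3,:3].T+T[:3,3]
E
python3 - <<'E'
from pose import *
im=dict(np.load('w3.npz')); P=plate(im)
for u,v in [(5,125),(60,125),(120,130),(200,130),(280,130),(350,130),(320,165),(340,180),(35,250),(70,335),(100,338),(10,170),(300,190)]: print(u,v,P[v,u].round(1))
L=P[124:136:3,2:350:6].reshape(-1,3); L=L[(abs(L[:,2]-np.median(L[:,2]))<15)]
d=np.array([.966,.26]); s=L[:,:2]@d; print(np.polyfit(s,L[:,2],1), np.median(L[:,2]))
E
```

```text
5 125 [ 684.1 -430.8   69. ]
60 125 [ 657.6 -437.9   68.9]
120 130 [ 627.4 -443.7   70.7]
200 130 [ 589.1 -453.9   70.4]
280 130 [ 550.6 -464.4   71.5]
350 130 [ 517.  -473.3   69.6]
320 165 [ 527.  -452.5   70.9]
340 180 [ 514.9 -447.3   69.8]
35 250 [ 668.6 -364.4   70.8]
70 335 [ 648.4 -309.9   70.6]
100 338 [ 630.9 -311.6   69.8]
10 170 [ 680.7 -408.4   70.8]
300 190 [ 533.8 -436.7   70.3]
[-8.78664718e-04  7.08428124e+01] 70.4102722151463
```

```bash
python3 - <<'E'
from pose import *
im=dict(np.load('w3.npz'))
a=np.radians(15.05); d=np.array([np.cos(a),np.sin(a)]);n=np.array([-d[1],d[0]]); t=np.array([513.,-410.6])
g=cv2.cvtColor(im['color'],cv2.COLOR_RGB2GRAY)
print(g[105:125,200],g[105:125,100]); print(g[318:356,62],g[318:356,90])
for u,v in [(50,115),(200,115),(330,115),(62,346),(90,346),(366,130),(366,160),(52,335)]:
    q=world(im,u,v,70.4)[:2]-t; print(u,v,'along',(q@d).round(1),'lat',(q@n).round(1))
E
```

```text
[176 177 177 174 175 175 175 175 176 176  65 166 193 195 193 192 191 189
 189 191] [175 175 174 174 172 172 175 174 173 144  69 178 193 193 189 187 185 185
 188 190]
[176 178 178 178 177 178 177 177 178 178 172 173 185 184 177 182 183 183
 179 175 181 183 181 182 181 180 181 182 156 171 171 170 171 170 171 171
 172 171] [ 26  24  25  83  79  80  80  79  71  78 142 174 188 180 178 179 183 182
 180 174 180 184 184 182 181 181 177 181 161 171 170 170 171 170 172 173
 171 172]
50 115 along 135.0 lat -68.8
200 115 along 61.4 lat -68.8
330 115 along -2.4 lat -68.9
62 346 along 164.1 lat 70.6
90 346 along 146.6 lat 70.6
366 130 along -20.3 lat -61.7
366 160 along -20.9 lat -46.6
52 335 along 168.2 lat 62.3
```

The plate is level and centred in the hand to within 1 mm. I'll carry it to the front of the sealer.

{"api": "apply_moves", "payload": {"plan": [1, 0, 0, 0.02, 0, 1, 0, 0.005, 0.045, 0, 1, -0.005, 0.02, 0.065, -1, 1, -0.015, 0.045, 0.065, -2, 1, -0.025, 0.07, 0.065, -3, 1, -0.035, 0.1, 0.065, -4, 1, -0.045, 0.13, 0.065, -5, 1, -0.055, 0.16, 0.065, -6]}}

```text
clock: 6.1
position: [456.6, -249.4, 149.1]
ee_rot: [0.76, -0.65, -0.001, 0.0]
contact_force: [0.1, 1.4, -3.8]
gripper_width: 13.3
```

{"api": "apply_moves", "payload": {"plan": [1, -0.01, 0.03, 0, -1, 1, -0.02, 0.06, 0, -1.5, 1, -0.03, 0.09, 0, -2, 1, -0.045, 0.12, 0, -2.5, 1, -0.06, 0.15, 0, -3, 1, -0.07, 0.18, 0, -3.4, 1, -0.08, 0.205, 0, -3.4, 1, -0.09, 0.22, 0, -3.4]}}

```text
clock: 6.77
position: [366.9, -29.3, 149.8]
ee_rot: [0.742, -0.671, -0.0, 0.0]
contact_force: [0.7, -0.3, -3.5]
gripper_width: 13.2
```

{"api": "apply_moves", "payload": {"plan": [1, 0, 0.01, 0, 0, 1, 0, 0.01, -0.02, 0, 1, 0, 0.01, -0.04, 0, 1, 0, 0.01, -0.06, 0, 1, 0, 0.01, -0.06, 0, 1, 0, 0.01, -0.06, 0]}}

```text
clock: 7.27
position: [367.2, -21.2, 89.6]
ee_rot: [0.741, -0.671, -0.001, 0.002]
contact_force: [0.3, 0.3, -4.2]
gripper_width: 13.5
```

```bash
python3 - <<'E'
from h import *
s,im=wrist('w4'); print(s['clock'],s['position'],s['ee_rot'],s['joints'].round(3),s['contact_force'],s['wrist_torque'],s['gripper_width'])
grab('top','t4');grab('scene','s4')
cv2.imwrite('pics/c4.png',np.hstack([cv2.resize(cv2.imread('pics/t4.png')[60:260,200:400],(400,400)),cv2.resize(cv2.imread('pics/s4.png')[180:380,230:430],(400,400))]))
E
```

```text
7.2667 [367.15905803 -21.23537459  89.60630279] [ 0.74110431 -0.67138693 -0.00083078  0.00181865] [ 0.392  0.131 -0.78   0.    -0.664 -0.293] [ 0.31523142  0.30969889 -4.20250083] [-0.0196338   0.15815669  0.05598831] 13.527271676823858
```

View pics/c4.png

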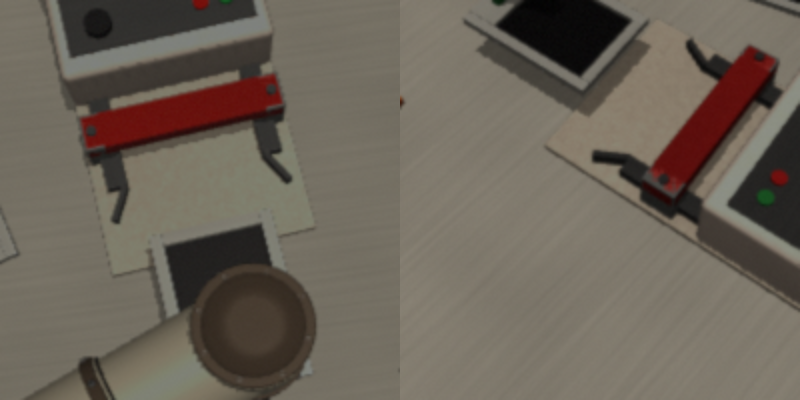

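View pics/w4.png

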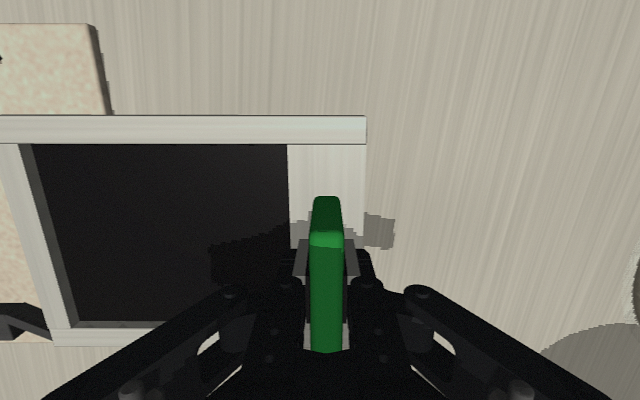

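The carrier is lined up in front of the flared mouth and level. I'll lower it to about 6 mm above the bed and slide in.

{"api": "apply_moves", "payload": {"plan": [1, 0, 0, -0.02, 0, 1, 0, 0, -0.038, 0, 1, 0, 0, -0.047, 0, 1, 0, 0, -0.047, 0, 1, 0.015, 0.0015, -0.047, 0, 1, 0.03, 0.003, -0.047, 0, 1, 0.045, 0.0045, -0.047, 0, 1, 0.06, 0.006, -0.047, 0]}}

```text
clock: 8.08
position: [430.3, -14.4, 44.9]
ee_rot: [0.741, -0.671, 0.001, -0.001]
contact_force: [0.3, 0.3, -3.8]
gripper_width: 13.4
```

```bash
python3 - <<'E'
from h import *
s=arm.read_state(); print(s['clock'],s['position'],s['ee_rot'],s['contact_force'],s['wrist_torque'],s['gripper_width'])
grab('top','t5');grab('scene','s5')
cv2.imwrite('pics/c5.png',np.hstack([cv2.resize(cv2.imread('pics/t5.png')[90:240,220:370],(400,400),interpolation=2),cv2.resize(cv2.imread('pics/s5.png')[180:330,280:430],(400,400),interpolation=2)]))
E
```

```text
8.0833 [430.26252861 -14.43873791  44.93521729] [ 0.74117428 -0.67131046  0.00093655 -0.00144114] [ 0.27953882  0.29145004 -3.82528915] [-0.04156131  0.23732552  0.01192545] 13.408662361831842
```

View pics/c5.png

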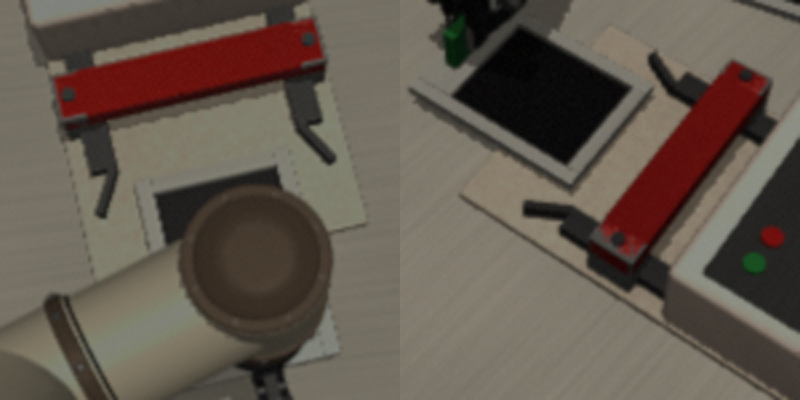

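{"api": "apply_moves", "payload": {"plan": [1, 0.015, 0.0015, -0.001, 0, 1, 0.03, 0.003, -0.002, 0, 1, 0.045, 0.0045, -0.002, 0, 1, 0.06, 0.006, -0.002, 0, 1, 0.075, 0.0075, -0.002, 0, 1, 0.09, 0.009, -0.002, 0, 1, 0.105, 0.0105, -0.002, 0, 1, 0.115, 0.0115, -0.002, 0]}}

```text
clock: 8.85
position: [544.9, -3.1, 42.5]
ee_rot: [0.741, -0.671, 0.001, -0.001]
contact_force: [-0.2, 0.9, -3.9]
gripper_width: 13.4
```

{"api": "apply_moves", "payload": {"plan": [1, 0, 0, -0.001, 0, 1, 0, 0, -0.003, 0, 1, 0, 0, -0.005, 0, 1, 0, 0, -0.006, 0, 1, 0, 0, -0.006, 0]}}

```text
clock: 9.27
position: [541.9, -3.5, 36.4]
ee_rot: [0.741, -0.671, -0.0, 0.0]
contact_force: [-3.7, 0.8, 3.6]
gripper_width: 12.7
```

```bash
python3 - <<'E'
from pose import *
s,im=wrist('w6'); print(s['clock'],s['position'],s['ee_rot'],s['contact_force'],s['wrist_torque'],s['gripper_width'])
P=plate(im)
for u,v in [(200,130),(280,130),(350,130),(320,165),(340,180)]: print(u,v,P[v,u].round(1))
E
```

```text
9.2667 [541.94889997  -3.50907825  36.36851337] [ 7.41169762e-01 -6.71317479e-01 -2.01848776e-04  4.30642741e-04] [-3.73743357  0.80588521  3.58336899] [ 0.04583077  0.74043953 -0.03173236] 12.719571583425678
200 130 [609.9 -58.7  21.7]
280 130 [570.5 -62.6  21.3]
350 130 [535.8 -66.   20.2]
320 165 [549.  -46.9  20.8]
340 180 [537.9 -40.2  21.2]
```

View pics/w6.png

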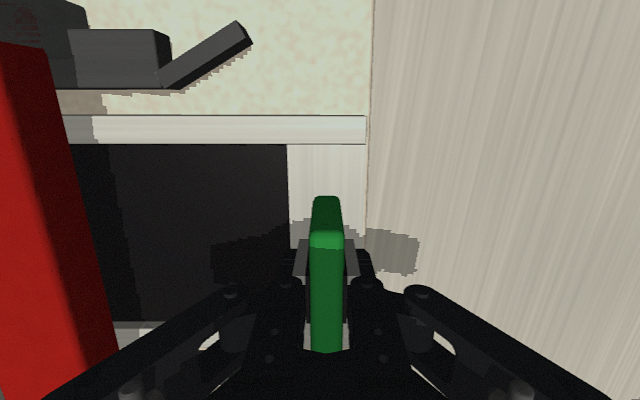

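The plate is touching the bed. I'll ease up 1 mm and push on in small steps, watching the force.

{"api": "apply_moves", "payload": {"plan": [1, 0, 0, 0.001, 0, 1, 0.003, 0.0003, 0.001, 0, 1, 0.006, 0.0006, 0.001, 0, 1, 0.009, 0.0009, 0.001, 0, 1, 0.009, 0.0009, 0.001, 0]}}

```text
clock: 9.73
position: [553.1, -2.3, 36.4]
ee_rot: [0.741, -0.671, 0.0, -0.0]
contact_force: [-1.0, -0.3, 0.4]
gripper_width: 13.2
```

```bash
python3 - <<'E'
from h import *
s=arm.read_state(); print(s['clock'],s['position'],s['ee_rot'],s['contact_force'],s['wrist_torque'],s['gripper_width'])
E
```

```text
9.7333 [553.08283643  -2.34426552  36.36395642] [ 7.41118417e-01 -6.71374221e-01  3.12506448e-04 -2.21732612e-04] [-0.95089451 -0.263332    0.3513014 ] [-0.27112436  0.3095646  -0.03819214] 13.231236140875222
```

{"api": "apply_moves", "payload": {"plan": [1, 0.002, 0.0002, 0, 0, 1, 0.004, 0.0004, 0, 0, 1, 0.006, 0.0006, 0, 0, 1, 0.006, 0.0006, 0, 0]}}

```text
clock: 10.07
position: [558.6, -1.8, 36.4]
ee_rot: [0.741, -0.671, 0.0, -0.0]
contact_force: [-3.4, -0.6, 2.3]
gripper_width: 13.4
```

{"api": "apply_moves", "payload": {"plan": [1, 0.001, 0.0001, 0, 0, 1, 0.002, 0.0002, 0, 0, 1, 0.003, 0.0003, 0, 0, 1, 0.003, 0.0003, 0, 0]}}

```text
clock: 10.4
position: [561.2, -1.6, 36.4]
ee_rot: [0.741, -0.671, -0.0, 0.0]
contact_force: [-3.1, -0.9, 3.0]
gripper_width: 13.4
```

{"api": "apply_moves", "payload": {"plan": [1, 0.001, 0.0001, 0, 0, 1, 0.002, 0.0002, 0, 0, 1, 0.002, 0.0002, 0, 0]}}

```text
clock: 10.65
position: [563.0, -1.4, 36.4]
ee_rot: [0.741, -0.671, -0.0, 0.0]
contact_force: [-5.6, -1.1, 4.6]
gripper_width: 12.9
```

{"api": "apply_moves", "payload": {"plan": [1, 0.001, 0.0001, 0, 0, 1, 0.002, 0.0002, 0, 0, 1, 0.002, 0.0002, 0, 0]}}

```text
clock: 10.9
position: [563.0, -1.4, 36.4]
ee_rot: [0.741, -0.672, -0.001, 0.002]
contact_force: [-10.6, -0.2, 8.3]
gripper_width: 13.2
```

{"api": "apply_moves", "payload": {"plan": [1, 0.001, 0.0001, 0, 0, 1, 0.002, 0.0002, 0, 0, 1, 0.002, 0.0002, 0, 0]}}

```text
clock: 11.15
position: [563.1, -1.8, 36.4]
ee_rot: [0.741, -0.672, -0.003, 0.003]
contact_force: [-15.8, -0.9, 12.4]
gripper_width: 13.1
```

It stopped firmly at x≈563 (15.8 N), which agrees with the measured home. I'll relax the push and release.

{"api": "apply_moves", "payload": {"plan": [1, -0.002, -0.0002, 0, 0, 1, -0.004, -0.0004, 0, 0, 1, -0.004, -0.0004, 0, 0]}}

```text
clock: 11.4
position: [563.1, -1.6, 36.4]
ee_rot: [0.741, -0.671, 0.0, 0.0]
contact_force: [-3.0, -2.4, 3.8]
gripper_width: 13.3
```

{"api": "apply_moves", "payload": {"plan": [0.5, 0, 0, 0, 0, 0, 0, 0, 0, 0, -0.5, 0, 0, 0, 0, -1, 0, 0, 0, 0, -1, 0, 0, 0, 0, -1, 0, 0, 0, 0, -1, 0, 0, 0, 0, -1, 0, 0, 0, 0]}}

```text
clock: 12.07
position: [563.3, -1.2, 36.3]
ee_rot: [0.741, -0.671, 0.0, -0.0]
contact_force: [-0.5, 0.2, -0.3]
gripper_width: 85.4
```

```bash
python3 - <<'E'
from pose import *
s,im=wrist('w7'); print(s['clock'],s['position'],s['ee_rot'],s['contact_force'],s['wrist_torque'],s['gripper_width'])
P=plate(im)
for u,v in [(200,130),(280,130),(350,130),(320,165),(340,180)]: print(u,v,P[v,u].round(1))
E
```

```text
12.0667 [563.29400196  -1.24583404  36.29067076] [ 7.41076014e-01 -6.71421133e-01  3.30150464e-05 -5.35830748e-05] [-0.50447318  0.15721159 -0.30372736] [0.00254339 0.02557123 0.01162944] 85.39576764077276
200 130 [631.2 -56.5  21.8]
280 130 [591.6 -60.5  22.6]
350 130 [557.2 -63.8  20.7]
320 165 [570.4 -44.8  21.5]
340 180 [559.3 -38.1  22.2]
```

View pics/w7.png

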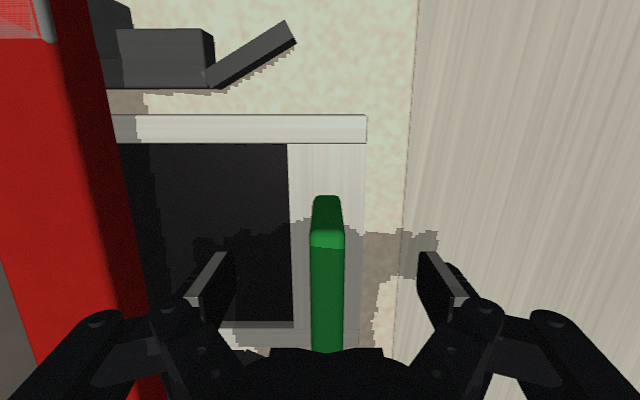

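The fingers are open and clear of the handle at (325,260), and the plate is at bed height. I'll go straight up and then back off.

{"api": "apply_moves", "payload": {"plan": [-1, 0, 0, 0.01, 0, -1, 0, 0, 0.03, 0, -1, 0, 0, 0.06, 0, -1, 0, 0, 0.1, 0, -1, 0, 0, 0.14, 0, -1, 0, 0, 0.18, 0, -1, 0, 0, 0.22, 0, -1, 0, 0, 0.25, 0]}}

```text
clock: 12.78
position: [563.6, -1.5, 291.6]
ee_rot: [0.741, -0.671, 0.002, -0.002]
contact_force: [1.1, 0.6, 0.4]
gripper_width: 85.7
```

{"api": "apply_moves", "payload": {"plan": [-1, -0.03, -0.02, 0.01, 0, -1, -0.06, -0.04, 0.02, 0, -1, -0.09, -0.06, 0.03, 0, -1, -0.12, -0.08, 0.04, 0, -1, -0.14, -0.1, 0.05, 0, -1, -0.14, -0.12, 0.05, 0, -1, -0.14, -0.12, 0.05, 0, -1, -0.14, -0.12, 0.05, 0]}}

```text
clock: 13.45
position: [422.6, -121.8, 337.2]
ee_rot: [0.74, -0.672, 0.001, -0.001]
contact_force: [1.0, 0.5, -0.5]
gripper_width: 85.4
```

```bash
python3 - <<'E'
from pose import *
s,im=wrist('w8'); print(s['clock'],s['position'],s['ee_rot'],s['contact_force'])
t=grab('top','t8'); grab('scene','s8')
for nm,I in (('wrist',im),('top',t)):
    c=np.ascontiguousarray(I['color'][:,:,::-1]); hsv=cv2.cvtColor(c,cv2.COLOR_BGR2HSV);H,S,V=[hsv[...,i].astype(int) for i in range(3)]
    for col,m in (('green',(H>45)&(H<85)&(S>100)&(V>30)),('blue',(H>105)&(H<130)&(S>120)&(V>40))):
        n,l,st,ce=cv2.connectedComponentsWithStats(m.astype(np.uint8))
        for i in range(1,n):
            if st[i,4]<60: continue
            ys,xs=np.where(l==i); P=plate(I)[ys,xs]; P=P[(P[:,2]>48)&(P[:,2]<85)]
            if len(P)>20: 
                tp=P[P[:,2]>np.percentile(P[:,2],90)-6]; print(nm,col,ce[i].round(),tp.mean(0).round(1),np.median(tp[:,2]).round(1),np.round(cv2.minAreaRect(tp[:,:2].astype(np.float32))[2],1))
cv2.imwrite('pics/c8.png',np.hstack([cv2.resize(cv2.imread('pics/t8.png')[40:240,170:370],(400,400),interpolation=2),cv2.resize(cv2.imread('pics/s8.png')[180:340,300:460],(400,400),interpolation=2)]))
E
```

```text
13.45 [ 422.62204998 -121.83949311  337.18061133] [ 7.40393686e-01 -6.72172899e-01  5.02266112e-04 -7.28771352e-04] [ 1.00323048  0.46189259 -0.46241828]
wrist green [399.  44.] [ 347.2 -272.3   61.2] 61.3 11.7
wrist green [224. 228.] [562.2  -3.   71. ] 71.2 6.0
top green [557. 111.] [ 579.2 -572.8   82.8] 83.1 28.5
top green [436. 240.] [ 344.  -270.1   62.9] 62.9 12.0
top blue [170. 189.] [545.3 304.4  62.8] 62.8 16.0
```

View pics/c8.png

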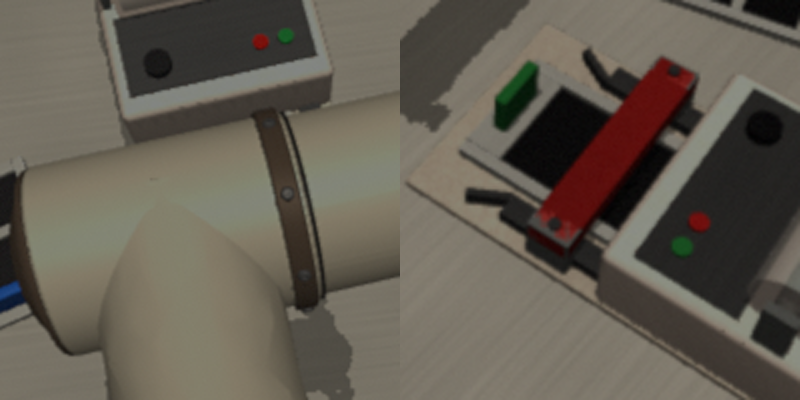

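View pics/w8.png

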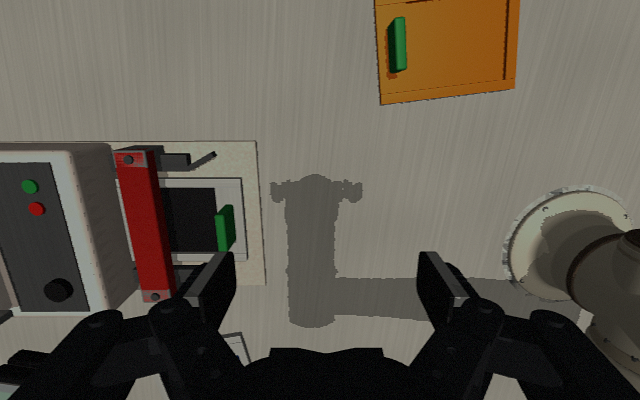

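```bash
python3 - <<'E'
from h import *
im=dict(np.load('w7.npz'))
a=np.radians(5.6);d=np.array([np.cos(a),np.sin(a)]);n=np.array([-d[1],d[0]])
e=world(im,366,130,22)[:2]; b=world(im,411,100,10)[:2]; b2=world(im,404,200,10)[:2]
print('rear gap (25 expected)',(e-b)@d,(e-b2)@d)
s8=dict(np.load('s8.npz')); s0=dict(np.load('scene0.npz'))
for s in (s0,s8):
    h=cv2.cvtColor(s['color'],cv2.COLOR_RGB2HSV).astype(int); m=(h[...,0]>105)&(h[...,0]<130)&(h[...,1]>120)&(h[...,2]>40); m[:130]=0;m[210:]=0; ys,xs=np.where(m[:,380:480]); print('blue scene px',xs.mean()+380,ys.mean(),len(xs))
E
```

```text
rear gap (25 expected) 24.200291946620556 24.698050393141575
blue scene px 411.5698924731183 150.1720430107527 93
blue scene px 411.0603448275862 152.05172413793105 116
```

```bash
python3 -c "
from bench import arm
print(arm.job_done())"
```

```text
the job is handed in; nothing more can be done
None
```

I loaded the green-handled, one-compartment carrier into the sealer, let go of it and handed the job in at about 13.5 s. I gripped it by the handle, carried it level to the mouth and slid it under the red bar. It met a firm stop at the housing at 16 N, and I then eased off, opened the gripper and backed clear.

**Last checks on the carrier:**
- **Position:** the handle is at about (562–563, −1 to −3) mm, against a measured home of (562, 0).
- **Fully home:** the plate's rear edge is 24–25 mm inside the bed edge, where 25 mm is expected.
- **Height and angle:** the handle's top is at about 71 mm, where 72 is expected. Its yaw is 6.0°, against 5.6° for the sealer.
- **Robot clear:** the contact force is back to sensor noise, about 1 N.

**Where the checks disagreed:**
- **Sealer position:** estimates of home from the bar, bed and housing differed by about 4 mm along the slide direction. The firm stop and the rear-edge gap settled it.
- **Blue carrier:** its handle moved less than 2 pixels in the scene view. In the top view it read about 5 mm different, but the arm was partly hiding it. The robot never went near it.

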